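# Open the shoe repairer's combination cash drawer

## Task

Open the locked cash drawer on the cobbler's bench: set the left dial to 6 (left as seen from the handle side, where the robot stands). The right dial's number is forgotten except that it lies between 3 and 1, so turn that dial slowly anticlockwise past the 3 and feel for the place where the locking bar springs in and the dial stops dead, without forcing dial, bar or drawer. Then draw the drawer out about 6 cm by its handle, let go, and leave everything else where it stands.

Things in the scene. Friction and masses are not known exactly. Their poses are not given: they have to be found in the camera images.
- till_top (a point): Centre of the top face of the grey steel cash-drawer cabinet, 240 (x) x 280 (y) x 110 mm high, fixed on the bench. The frame is the cabinet's: x away from the handle side, y to the left as seen from the handle side, z up; the cabinet may be turned a little. On its top stand two dials and, in front of them, a steel locking bar with arms to the dials, at most 14 mm above the top.
- dial_left_grip (a point): Point on the axis of the left dial, 34 mm above the cabinet top, where to grip; at x -30, y +65 mm in the cabinet's frame. A black bar knob, 50 long, 14 wide, from 16 to 46 mm above the top, turning about the vertical; its own x axis runs along the bar to the end with the white pointer line. Under it a notched brass wheel, 52 mm across, 3 to 11 mm above the top.
- dial_right_grip (a point): The same point of the right dial, an equal one; at x -30, y -65 mm in the cabinet's frame. Its gate is narrow (0.05 rad to either side) and lies, unseen, 0.1 to 0.8 rad beyond the 3 on the way to the 1. With the left dial at 6 the sprung bar drops into it as it comes round and stops the dial dead both ways: the turning moment on the tool then climbs well above the drag.
- dial_left (a joint): Angle of the left dial's pointer, rad, 0 at number 0, growing clockwise seen from above. Numbers 0 to 9 stand 0.524 rad (30 degrees) apart on the fixed plate; 6 is at 3.142 and within 0.15 rad of it is good. Pointer direction in the cabinet's frame, anticlockwise from +x: 225 degrees minus this angle. Starts at 1.75 to 2.45. Drag 0.03 to 0.08 N m.
- dial_right (a joint): The same for the right dial: 3 is at 1.571, 1 at 0.524; it starts at 1.75 to 2.15 and is turned anticlockwise (the value falls) until it stops dead, somewhere from 0.68 to 1.45, after some 0.1 rad of play in the gate. Drag 0.03 to 0.08 N m; a turning moment over about 0.3 N m against the stop overloads the bar.
- lock_bar: The steel locking bar along the cabinet's y; a spring of about 4 N pushes it to +y. Its origin lies at x 0, y 0, z 0 in the cabinet-top frame while locked and at y +8 mm once it has dropped into both dials' gates, which clears its tab, at the left end of the front edge, from a lug on the drawer. Nothing may load it with more than 15 N.
- drawer_handle (a point): Middle of the drawer's round steel handle bar, 12 mm thick, 90 mm long along the cabinet's y, 8 mm below its top and 43 mm in front of the dark wooden drawer front: 37 mm are free between bar and front. Lower the fingers from above, opened to no more than about 60 mm, one in front of the bar and one behind it.
- drawer (a joint): How far the drawer is drawn out, m: 0 shut, 0.11 at its stop. It slides along the cabinet's -x with about 3 N drag and stays where it is left.
- polish_tin: bystander: flat round tin, 76 mm across, 26 mm high, on the cabinet's top at the back; origin under its centre
- shoe_brush: bystander: wooden shoe brush, 50 x 140 x 38 mm, on the cabinet's top at the back; origin under its centre
- glue_bottle: bystander: glass bottle, 60 mm across, 150 mm high; origin under its centre
- cobbler_hammer: bystander: hammer lying on the bench; origin under it
- tack_jar: bystander: glass jar, 64 mm across, 80 mm high; origin under its centre
- heel_block: bystander: black rubber heel, 90 x 60 x 30 mm; origin under it
- brown_shoe: bystander: brown shoe, 270 mm long, 115 mm high; origin under it

How it is judged:
On the way, in this order (a step that is already met when the one before it is completed fails the run):
1. the left dial stands at 6 (within 0.25 rad) while the bar is still locked (value of joint dial_left between 2.89 and 3.39 rad and y of lock_bar in the frame of till_top below 0.003 m), for 0.2 s.
2. the locking bar has dropped into both gates, with the drawer still shut (y of lock_bar in the frame of till_top above 0.006 m and value of joint drawer below 0.01 m), for 0.2 s.
At the end, for the whole second after the job is handed in: The locking bar is in both gates (6 mm or more along its 8 mm), the left dial at 6 and the right dial at its gate between 3 and 1, the drawer stands at least 50 mm open and still, nothing touched (y of lock_bar in the frame of till_top above 0.006 m and value of joint drawer above 0.05 m and velocity of joint drawer below 0.01 m/s and value of joint dial_left between 2.85 and 3.43 rad and value of joint dial_right between 0.6 and 1.6 rad).
It fails at once if the locking bar was loaded with more than 15 N (a dial or the drawer forced against it) (contact force between lock_bar and anything else above 15 N).
It fails at once if a bystander was moved more than 30 mm (distance of any of polish_tin, shoe_brush, glue_bottle, cobbler_hammer, tack_jar, heel_block, brown_shoe from where it was at the start of the episode above 0.03 m).
It also fails if it takes over 72 s, if anything falls off the work surface, if the arm or the gripper's body presses on something with over 40 N, if the wrist force passes 120 N, or if a joint passes its speed limit or range.

## Robot

A 7-joint arm with a two-finger parallel gripper is mounted at the origin on the work surface. World frame = base frame: x ahead of the robot, y to its left, z up, the work surface at z = 0. Lengths are in m, angles in rad, forces in N, time in s.
With the tool pointing down it reaches from about 0.425 to 0.95 m from the base axis. Payload 16.7 kg.
Tool frame: the origin (TCP) lies on the centre line of the jaws, within the pads' length; the fingertips stand 19 mm ahead of it and the grasp point (between the pads) is the TCP (robot.tcp_to_tips is the z of the fingertips in the tool frame, in m); z points along the fingers, y is the direction in which the jaws open and shut (so a half turn about z gives the same grasp; the last joint's range is limited). The gripper opens to 94 mm and grips with 3 to 60 N. Pads are 16 mm wide; open, the fingers measure 119 mm over their backs; the gripper's body (75 mm by 177 mm) begins 78 mm behind the grasp point.
Start: joints at [-1.405, 0.426, 0.074, 1.606, -0.034, 1.111, -0.067], TCP at [0.209, 0.642, 0.224] pointing down, gripper open.
Joint ranges: [-2.85, 2.85], [-0.5, 2.14], [-1.23, 1.37], [0.21, 2.46], [-1.02, 4.16], [0.16, 2.05], [-2.73, 2.73]. Speed limits (rad/s): [1.89, 1.89, 2.39, 2.39, 3.01, 3.01, 3.01].

## Interface

Orientations are given as a unit quaternion [x, y, z, w].
In Python, from station import robot, viewer, order gives the robot as it stands.
- The arm moves only by the shell command python3 -m handwheel 'ROWS'. ROWS is JSON, a list of rows, each an object with "travel": the shift along the tool's x, y, z in cm, a list of three; "roll": the turn about the tool's z in degrees; "grip": the opening, from 0 (shut) to 1 (fully open). A call has 1 to 12 rows; each row is the pose to reach, as a shift and turn from the pose commanded when the call began, along the tool's axes at that moment; what a row does not reach only later rows make up. A row lasts 1/12 s, in which the tool goes at most 41.7 mm and 7.16 degrees, less where a joint would pass 70% of its speed; a pose out of reach is approached as far as the arm can. A call with a gripper value outside its range is refused whole. The fingers move at their own pace and stop on an object; the grip force is fixed at half the most. Time passes only in rows, so rows that repeat a pose let the fingers close. It gives the time, the measured TCP pose, the force and the opening at its end, in the units of the state.
- robot.read_state(): the state, without advancing time (a new reading comes with each control period).
- viewer.grab_frame(name): name is "scene" or "top" or "wrist"; returns (picture, depth): 400x640x3 uint8, red, green, blue; 400x640 float32, m along the optical axis (not along the pixel's ray), 0 where there is no reading.
- viewer.camera_params(name): a dict with "vfov" (degrees; the focal length in pixels is half the picture's height over the tangent of half this angle, whatever the lens; pixels are square), "cx", "cy" (the principal point, pixels), "k1" (the pictures are not rectified: a ray, as slopes to the right and down, at radius r is drawn at 1 + k1 r^2 times it, then the intrinsics apply), "view" (4x4, takes a point from world to camera coordinates); the wrist camera has in their place "T_tool_cam" (4x4, takes a point from camera to tool coordinates, whose origin is the TCP and whose axes are the flange's). Camera axes: x right, y up, looking along -z (the intrinsics and any distortion apply to the point x, -y, -z); pixel columns grow to the right and rows downward; lengths in m; the calibration is good to about 2 mm. A picture is of the moment at which its call begins: read the wrist's pose just before it. camera_params takes no time and is no camera call.
- order.finish_job(): hands the job in, once; it reports no verdict.
The state is a dict: "clock": time; "q": joint angles; "qvel": joint speeds; "joint_efforts": joint torques, N m; "ee_pos": TCP position; "orientation": TCP orientation; "contact_force": force on the tool from outside, world axes, zero at the start; "torque": the same for the moment, N m; "opening": finger opening in m.
Only numpy, scipy, OpenCV 4.12 (cv2) and the standard library are available. Lean on these libraries where they do the work, as an engineer would, in place of code of your own. Each camera call takes 0.05 s, during which the arm holds its last target.

## Working session

There is one attempt and no reset: what is moved stays moved. The work goes in short steps, Python scripts to look and compute and a shell command to move; the robot and the scene stay as the last step left them, time stands still between calls to the robot, and variables do not carry over. Pictures are saved under pics/ and viewed, and the job is handed in when it is done.

```bash
ls; mkdir -p pics; cat > h.py <<'E'
import numpy as np,cv2
from station import robot,viewer,order
from scipy.spatial.transform import Rotation as R
def T():
    s=robot.read_state();M=np.eye(4);M[:3,:3]=R.from_quat(s['orientation']).as_matrix();M[:3,3]=s['ee_pos'];return M
def grab(name):
    M=T();p=viewer.camera_params(name);im,d=viewer.grab_frame(name)
    C=np.linalg.inv(np.array(p['view'])) if 'view' in p else M@np.array(p['T_tool_cam'])
    f=200/np.tan(np.radians(p['vfov'])/2)
    return im,d,dict(C=C,f=f,cx=p['cx'],cy=p['cy'],k1=p['k1'])
def px2w(g,u,v,depth):
    u=np.asarray(u,float);v=np.asarray(v,float)
    K=np.array([[g['f'],0,g['cx']],[0,g['f'],g['cy']],[0,0,1]])
    x=(u-g['cx'])/g['f'];y=(v-g['cy'])/g['f'];a,b=x.copy(),y.copy()
    for _ in range(20):
        s=1+g['k1']*(a*a+b*b);a,b=x/s,y/s
    P=np.stack([a*depth,-b*depth,-np.asarray(depth)*np.ones_like(a)],-1)
    return P@g['C'][:3,:3].T+g['C'][:3,3]
def w2px(g,P):
    q=(np.asarray(P)-g['C'][:3,3])@g['C'][:3,:3];a=q[...,0]/-q[...,2];b=-q[...,1]/-q[...,2]
    s=1+g['k1']*(a*a+b*b);return np.stack([a*s*g['f']+g['cx'],b*s*g['f']+g['cy']],-1)
def save(im,n): cv2.imwrite(f'pics/{n}.png',im[...,::-1])
E
python3 - <<'E'
from h import *
import pickle
print(robot.read_state())
for n in ['scene','top','wrist']:
    im,d,g=grab(n);save(im,n+'0');pickle.dump((im,d,g),open(n+'0.pkl','wb'));print(n,g['C'].round(3).tolist(),g['f'],g['k1'])
E
```

```text
pics
{'clock': 0.0, 'q': array([-1.40546982,  0.42672374,  0.07386073,  1.60658773, -0.03410959,
        1.11076458, -0.0670973 ]), 'qvel': array([ 1.10907815e-03,  7.88726363e-05, -1.11354485e-03, -6.28395313e-04,
       -1.96310854e-03,  1.26692984e-03,  6.46309581e-05]), 'joint_efforts': array([-5.99607629e-04, -9.35799766e+01,  3.66627015e+00, -4.54178095e+01,
       -4.86564380e-02,  2.01751990e-02,  1.15240200e-04]), 'ee_pos': array([0.20892251, 0.64144055, 0.2237899 ]), 'orientation': array([ 1.56784483e-01,  9.87632650e-01, -6.09488615e-04, -5.34801804e-05]), 'contact_force': array([ 0.41740856, -0.450373  , -0.15544762]), 'torque': array([ 0.01365945, -0.04289782,  0.00580167]), 'opening': 0.09410178321168682}
scene [[-0.647, -0.642, 0.411, 1.195], [0.762, -0.555, 0.334, 0.526], [0.014, 0.529, 0.848, 1.353], [0.0, 0.0, 0.0, 1.0]] 443.22788192999934 0.011747309999980042
top [[0.017, 0.998, -0.06, 0.519], [-1.0, 0.017, -0.008, 0.047], [-0.007, 0.06, 0.998, 1.153], [0.0, 0.0, 0.0, 1.0]] 363.108124675703 -0.04696042420745301
wrist [[0.31, -0.917, -0.251, 0.136], [0.951, 0.299, 0.083, 0.666], [-0.001, -0.264, 0.965, 0.385], [0.0, 0.0, 0.0, 1.0]] 313.05293299642307 0.011418274732383554
```

View pics/scene0.png

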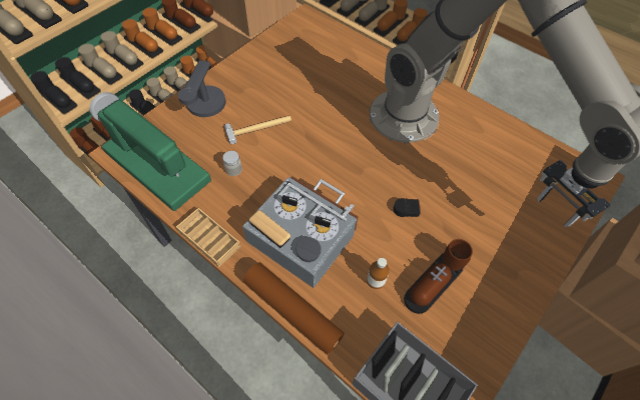

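View pics/top0.png

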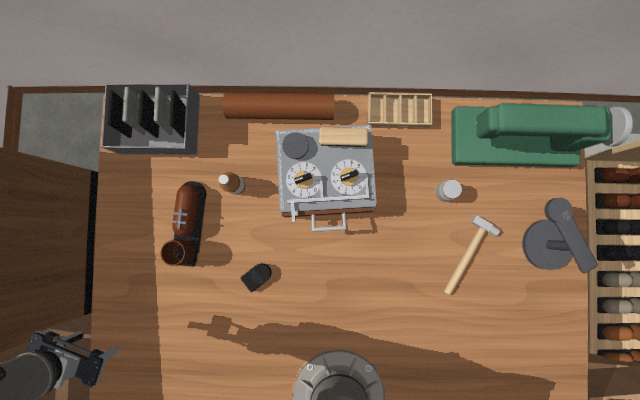

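Top view: the cabinet is at about px (278–375, 128–215), the handle at (328,225), and the left and right dials at (304,180) and (349,177). The tin and brush stand at the back. Next I'll zoom in and measure.

```bash
python3 - <<'E'
from h import *
import pickle
im,d,g=pickle.load(open('top0.pkl','rb'))
save(cv2.resize(im[115:245,260:395],None,fx=5,fy=4.6*5/4.6/1.15,interpolation=cv2.INTER_CUBIC)[:600],'topz')
save(cv2.resize(im[115:235,265:390],(625,600),interpolation=cv2.INTER_CUBIC),'topz')
v,u=np.mgrid[100:260,240:420]
P=px2w(g,u,v,d[v,u])
m=(abs(P[...,2]-.11)<.004)&(d[v,u]>0)
pts=P[m];print(m.sum(),np.median(pts[:,2]))
r=cv2.minAreaRect(pts[:,:2].astype(np.float32));print(r)
h=(P[...,2]>.06)&(P[...,2]<.10)&(v>205)
print(P[h].min(0),P[h].max(0))
for vv in range(205,235,2): print(vv,[tuple(px2w(g,uu,vv,d[vv,uu]).round(3)) for uu in (328,)], )
E
```

```text
5019 0.10891806443671115
((0.6638484001159668, 0.04910893738269806), (0.30111873149871826, 0.28069961071014404), 4.344184875488281)
[ 0.51400665 -0.09234167  0.06064476] [0.58281714 0.17466922 0.09998517]
205 [(np.float64(0.586), np.float64(0.042), np.float64(0.109))]
207 [(np.float64(0.58), np.float64(0.042), np.float64(0.108))]
209 [(np.float64(0.574), np.float64(0.041), np.float64(0.106))]
211 [(np.float64(0.569), np.float64(0.041), np.float64(0.102))]
213 [(np.float64(0.563), np.float64(0.041), np.float64(0.104))]
215 [(np.float64(0.561), np.float64(0.041), np.float64(-0.001))]
217 [(np.float64(0.554), np.float64(0.041), np.float64(0.002))]
219 [(np.float64(0.548), np.float64(0.04), np.float64(0.002))]
221 [(np.float64(0.542), np.float64(0.04), np.float64(-0.003))]
223 [(np.float64(0.535), np.float64(0.04), np.float64(0.001))]
225 [(np.float64(0.529), np.float64(0.04), np.float64(0.0))]
227 [(np.float64(0.522), np.float64(0.041), np.float64(0.107))]
229 [(np.float64(0.517), np.float64(0.04), np.float64(0.107))]
231 [(np.float64(0.51), np.float64(0.04), np.float64(0.003))]
233 [(np.float64(0.504), np.float64(0.04), np.float64(0.002))]
```

View pics/topz.png

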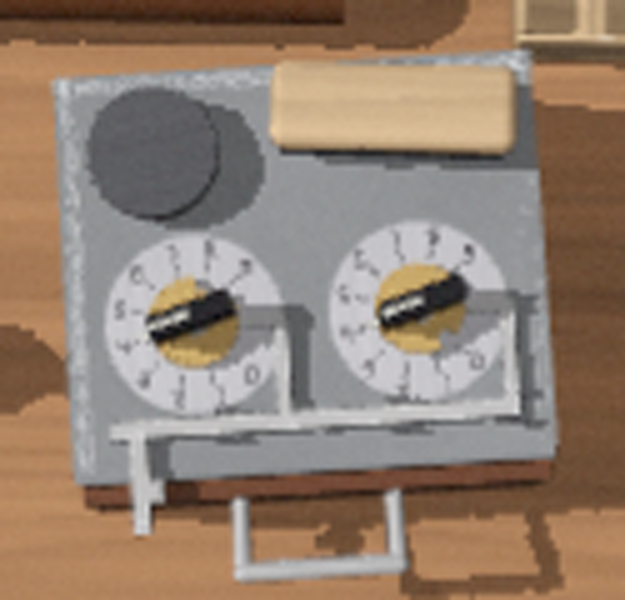

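```bash
cat >> h.py <<'E'
def rows(p,xdir=None):
    """travel cm & roll deg to take tool to world p with tool x at world angle xdir deg (tool down)"""
    M=T();t=M[:3,:3].T@(np.asarray(p)-M[:3,3])*100
    a=np.degrees(np.arctan2(M[1,0],M[0,0]))
    r=None if xdir is None else -((xdir-a+180)%360-180)
    print('travel',t.round(2),'roll',r,'xang',round(a,2));return t,r
E
python3 -c "
from h import *
rows([.63,0,.30],109)"
```

```text
travel [-59.9  -47.97  -7.55] roll 52.96067383924375 xang 161.96
```

```bash
python3 -m handwheel '[{"travel":[0,0,-7.5],"roll":0,"grip":0.5},{"travel":[0,0,-7.5],"roll":0,"grip":0.5},{"travel":[-60,-48,-7.5],"roll":53,"grip":0.5},{"travel":[-60,-48,-7.5],"roll":53,"grip":0.5},{"travel":[-60,-48,-7.5],"roll":53,"grip":0.5},{"travel":[-60,-48,-7.5],"roll":53,"grip":0.5},{"travel":[-60,-48,-7.5],"roll":53,"grip":0.5},{"travel":[-60,-48,-7.5],"roll":53,"grip":0.5},{"travel":[-60,-48,-7.5],"roll":53,"grip":0.5},{"travel":[-60,-48,-7.5],"roll":53,"grip":0.5},{"travel":[-60,-48,-7.5],"roll":53,"grip":0.5},{"travel":[-60,-48,-7.5],"roll":53,"grip":0.5}]'; python3 -c "
from h import *
rows([.63,0,.30],109);print(robot.read_state()['q'])"
```

```text
clock: 1.15
ee_pos: [0.4383, 0.2916, 0.2996]
orientation: [0.581, 0.814, 0.0, -0.0]
contact_force: [1.3, -0.2, -0.3]
opening: 0.047
travel [-33.81   8.66  -0.05] roll -0.0545184445754785 xang 108.95
[-1.08813628  0.11464033  0.41804135  1.86274681 -0.05073425  1.17428833
 -0.32227205]
```

```bash
python3 -m handwheel '[{"travel":[-34,8.5,0],"roll":0,"grip":0.5},{"travel":[-34,8.5,0],"roll":0,"grip":0.5},{"travel":[-34,8.5,0],"roll":0,"grip":0.5},{"travel":[-34,8.5,0],"roll":0,"grip":0.5},{"travel":[-34,8.5,0],"roll":0,"grip":0.5},{"travel":[-34,8.5,0],"roll":0,"grip":0.5},{"travel":[-34,8.5,0],"roll":0,"grip":0.5},{"travel":[-34,8.5,0],"roll":0,"grip":0.5},{"travel":[-34,8.5,0],"roll":0,"grip":0.5},{"travel":[-34,8.5,0],"roll":0,"grip":0.5},{"travel":[-34,8.5,0],"roll":0,"grip":0.5},{"travel":[-34,8.5,0],"roll":0,"grip":0.5}]'; python3 - <<'E'
from h import *
import pickle
print(robot.read_state()['q'],robot.read_state()['qvel'].round(3))
im,d,g=grab('wrist');save(im,'w1');pickle.dump((im,d,g),open('w1.pkl','wb'))
E
```

```text
clock: 2.15
ee_pos: [0.6283, 0.0004, 0.2991]
orientation: [0.581, 0.814, -0.0, -0.0]
contact_force: [-1.2, 1.3, -0.8]
opening: 0.0471
[-0.58331177  0.33436536  0.62705398  1.65331677 -0.20659968  1.22180547
  0.42011684] [-0.017 -0.009 -0.005  0.004  0.001 -0.     0.   ]
```

View pics/w1.png

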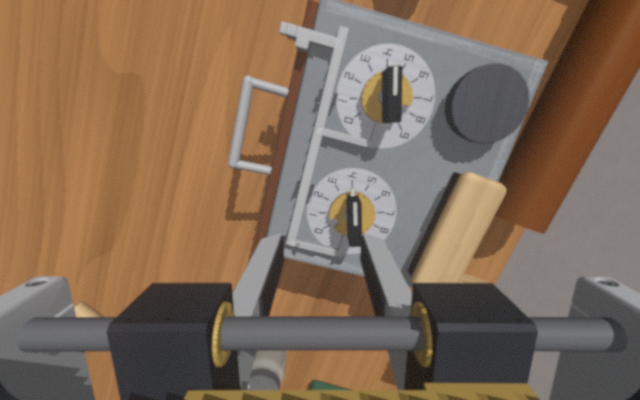

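Wrist view: left dial at (392,95), right dial at (353,213), the locking bar from (335,35) to (300,250), and the handle at (243,122). The fingers are in the lower half and clear of everything. I'll compute positions from the depth.

```bash
python3 - <<'E'
from h import *
import pickle
def ana(f,winds):
    im,d,g=pickle.load(open(f,'rb'))
    v,u=np.mgrid[0:400,0:640];P=px2w(g,u,v,d);P[d==0]=np.nan
    c=[]
    for (u0,v0,r) in winds:
        s=(slice(max(v0-r,0),v0+r),slice(u0-r,u0+r));p=P[s].reshape(-1,3);col=im[s].reshape(-1,3).astype(int)
        m=(p[:,2]>.150)&(p[:,2]<.162)
        q=p[m];r_=cv2.minAreaRect((q[:,:2]*1000).astype(np.float32))
        print('knob',m.sum(),np.median(q[:,2]),r_)
        w=(col.min(1)>190)&(p[:,2]>.15)
        print(' white',w.sum(),p[w].mean(0))
        # plate
        pl=(col.min(1)>150)&(abs(p[:,2]-.11)<.006)
        cc=cv2.minEnclosingCircle((p[pl][:,:2]*1000).astype(np.float32));print(' plate',cc)
        c.append(np.array(r_[0]));
        if w.sum(): e=p[w].mean(0)[:2]*1000-c[-1];print(' ptr world deg',np.degrees(np.arctan2(e[1],e[0])))
    e=c[0]-c[1];print('dial sep',np.linalg.norm(e),'y axis deg-90',np.degrees(np.arctan2(e[1],e[0]))-90)
    m=abs(P[...,2]-.11)<.0035;print('topz',np.nanmedian(P[m][:,2]))
    h=(P[...,2]>.094)&(P[...,2]<.12)&(u<300)&(v>60)&(v<175);h&=(u<272)
    q=P[h];print('handle',len(q),q.min(0),q.max(0));rr=cv2.minAreaRect((q[:,:2]*1000).astype(np.float32));print(rr)
    return P
P=ana('w1.pkl',[(392,95,55),(353,213,50)])
P=ana('top0.pkl',[(304,179,22),(349,177,22)]) if 0 else 0
E
```

```text
knob 925 0.15719638888877785 ((658.3938598632812, 115.17439270019531), (14.268470764160156, 49.77103042602539), 22.893108367919922)
 white 0 [nan nan nan]
 plate ((659.694091796875, 126.9833984375), 70.31375885009766)
knob 637 0.15724730055623176 ((668.6168823242188, -13.54088020324707), (14.073526382446289, 49.22639465332031), 21.69268798828125)
 white 0 [nan nan nan]
 plate ((670.51416015625, -18.607650756835938), 70.29390716552734)
dial sep 129.12060899346966 y axis deg-90 4.5411010010424775
topz 0.11152058603713347
handle 1502 [ 0.51061375 -0.01111595  0.09404189] [0.56773494 0.0904948  0.11112588]
((537.6235961914062, 41.29865264892578), (50.17643737792969, 100.90804290771484), 6.293616771697998)<stdin>:13: RuntimeWarning: Mean of empty slice.
  ret = um.true_divide(
```

```bash
python3 -c "
from h import *
rows([.6584,.1152,.147],112.9)"
```

```text
travel [ 9.81  6.59 15.23] roll -3.8565223565301494 xang 109.04
```

```bash
python3 -m handwheel '[{"travel":[9.8,6.6,5],"roll":-3.9,"grip":0.5},{"travel":[9.8,6.6,5],"roll":-3.9,"grip":0.5},{"travel":[9.8,6.6,5],"roll":-3.9,"grip":0.5},{"travel":[9.8,6.6,5],"roll":-3.9,"grip":0.5},{"travel":[9.8,6.6,5],"roll":-3.9,"grip":0.5},{"travel":[9.8,6.6,5],"roll":-3.9,"grip":0.5}]'; python3 - <<'E'
from h import *
import pickle
rows([.6584,.1152,.147],112.9)
im,d,g=grab('wrist');save(im,'w2');pickle.dump((im,d,g),open('w2.pkl','wb'))
v,u=np.mgrid[0:400,0:640];P=px2w(g,u,v,d);P[d==0]=np.nan
m=(P[...,2]>.150)&(P[...,2]<.162)&(np.hypot(P[...,0]-.6584,P[...,1]-.1152)<.035)
q=P[m]
print(m.sum(),np.median(q[:,2]),cv2.minAreaRect((q[:,:2]*1000).astype(np.float32)))
E
```

```text
clock: 2.7
ee_pos: [0.6587, 0.1148, 0.2495]
orientation: [0.552, 0.834, -0.0, -0.0]
contact_force: [-0.7, -0.7, 0.0]
opening: 0.0469
travel [ 0.05 -0.   10.25] roll 0.07816844069475337 xang 112.98
931 0.15725701092851585 ((658.5767822265625, 116.19076538085938), (13.97964096069336, 49.03047180175781), 21.564334869384766)
```

View pics/w2.png

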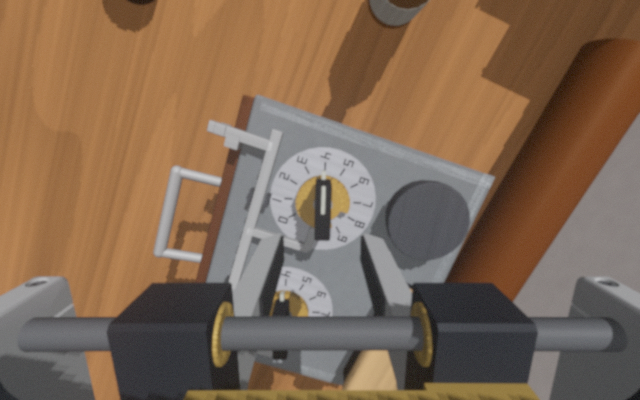

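The knob at (322,208) lines up with the jaws' mid-plane and the tin is clear. Now descend and close.

```bash
python3 -m handwheel '[{"travel":[0.1,0,5],"roll":0.5,"grip":0.5},{"travel":[0.1,0,10.2],"roll":0.5,"grip":0.5},{"travel":[0.1,0,10.2],"roll":0.5,"grip":0.5},{"travel":[0.1,0,10.2],"roll":0.5,"grip":0.5},{"travel":[0.1,0,10.2],"roll":0.5,"grip":0.5},{"travel":[0.1,0,10.2],"roll":0.5,"grip":0},{"travel":[0.1,0,10.2],"roll":0.5,"grip":0},{"travel":[0.1,0,10.2],"roll":0.5,"grip":0},{"travel":[0.1,0,10.2],"roll":0.5,"grip":0},{"travel":[0.1,0,10.2],"roll":0.5,"grip":0}]'; python3 -c "
from h import *
s=robot.read_state();print(s['contact_force'],s['torque'],s['opening'],s['q'])
rows([.6585,.1157,.147],112.3)"
```

```text
clock: 3.58
ee_pos: [0.6591, 0.1148, 0.1483]
orientation: [0.557, 0.831, 0.0, 0.0]
contact_force: [0.6, 0.2, -0.3]
opening: 0.017
[ 0.55149931  0.19495118 -0.27678781] [-0.05375253  0.03383161 -0.00978533] 0.017033451180483418 [-0.64217822  0.53456726  0.52140469  1.71182213 -0.31136656  0.97746818
  0.38501028]
travel [ 0.11 -0.02  0.13] roll 0.06510329023041095 xang 112.37
```

```bash
python3 -m handwheel '[{"travel":[0,0,0],"roll":0,"grip":0},{"travel":[0,0,0],"roll":0,"grip":0},{"travel":[0,0,0],"roll":0,"grip":0},{"travel":[0,0,0],"roll":4,"grip":0},{"travel":[0,0,0],"roll":8,"grip":0},{"travel":[0,0,0],"roll":12,"grip":0},{"travel":[0,0,0],"roll":16,"grip":0},{"travel":[0,0,0],"roll":20,"grip":0}]'; python3 -c "
from h import *
s=robot.read_state();print(s['contact_force'],s['torque'],s['opening'],s['q'])
rows([.6585,.1157,.147],49.5)"
```

```text
clock: 4.25
ee_pos: [0.6594, 0.1148, 0.1481]
orientation: [0.694, 0.72, 0.001, 0.0]
contact_force: [2.1, 1.3, 5.3]
opening: 0.0138
[2.12093387 1.25722963 5.29076081] [ 0.15701827 -0.18597666  0.06728973] 0.013809399300013523 [-0.70055016  0.55537154  0.60906207  1.71498867 -0.37004077  0.98723854
  0.08258768]
travel [ 0.09 -0.08  0.11] roll 42.67251143148468 xang 92.17
```

Forces are low and the torque (~0.07 N m) matches the stated drag. I'll carry on to 6.

```bash
python3 -m handwheel '[{"travel":[0,0,0],"roll":5,"grip":0},{"travel":[0,0,0],"roll":10,"grip":0},{"travel":[0,0,0],"roll":15,"grip":0},{"travel":[0,0,0],"roll":20,"grip":0},{"travel":[0,0,0],"roll":25,"grip":0},{"travel":[0,0,0],"roll":30,"grip":0},{"travel":[0,0,0],"roll":35,"grip":0},{"travel":[0,0,0],"roll":40,"grip":0},{"travel":[0,0,0],"roll":42.7,"grip":0},{"travel":[0,0,0],"roll":42.7,"grip":0},{"travel":[0,0,0],"roll":42.7,"grip":0},{"travel":[0,0,0],"roll":42.7,"grip":0}]'; python3 -c "
from h import *
s=robot.read_state();print(s['contact_force'],s['torque'],s['opening'],s['q'])
rows([.6585,.1157,.147],49.5)"
```

```text
clock: 5.25
ee_pos: [0.6594, 0.1148, 0.1481]
orientation: [0.908, 0.42, 0.001, 0.0]
contact_force: [1.4, 1.4, 5.8]
opening: 0.0137
[1.41851985 1.35820478 5.84148903] [ 0.15577535 -0.15389202  0.00358284] 0.013663500523989524 [-0.8172798   0.61454281  0.79634025  1.72160365 -0.50455492  1.0212288
 -0.54513376]
travel [ 0.01 -0.12  0.11] roll 0.1673119648428667 xang 49.67
```

```bash
python3 -m handwheel '[{"travel":[0,0,0],"roll":0,"grip":0.45},{"travel":[0,0,0],"roll":0,"grip":0.45},{"travel":[0,0,0],"roll":0,"grip":0.45},{"travel":[0,0,0],"roll":0,"grip":0.45},{"travel":[0,0,-3],"roll":0,"grip":0.45},{"travel":[0,0,-7],"roll":0,"grip":0.45},{"travel":[0,0,-11],"roll":0,"grip":0.45},{"travel":[0,0,-11],"roll":0,"grip":0.45}]'; python3 - <<'E'
from h import *
rows([.6686,-.0135,.25],112)
im,d,g=grab('wrist');save(im,'w3')
v,u=np.mgrid[0:400,0:640];P=px2w(g,u,v,d);P[d==0]=np.nan
for c in ((.6585,.1155),(.6686,-.0135)):
    m=(P[...,2]>.150)&(P[...,2]<.162)&(np.hypot(P[...,0]-c[0],P[...,1]-c[1])<.035)
    q=P[m]
    if len(q)>50: print(m.sum(),np.median(q[:,2]),cv2.minAreaRect((q[:,:2]*1000).astype(np.float32)))
E
```

```text
clock: 5.92
ee_pos: [0.6615, 0.1139, 0.2648]
orientation: [0.908, 0.42, 0.004, 0.001]
contact_force: [0.6, 0.5, 0.1]
opening: 0.0424
travel [-9.26  8.79  1.46] roll -62.38623446014941 xang 49.61
866 0.1571660658537094 ((658.8477172851562, 115.7846450805664), (50.500179290771484, 13.766669273376465), 49.62074661254883)
```

View pics/w3.png

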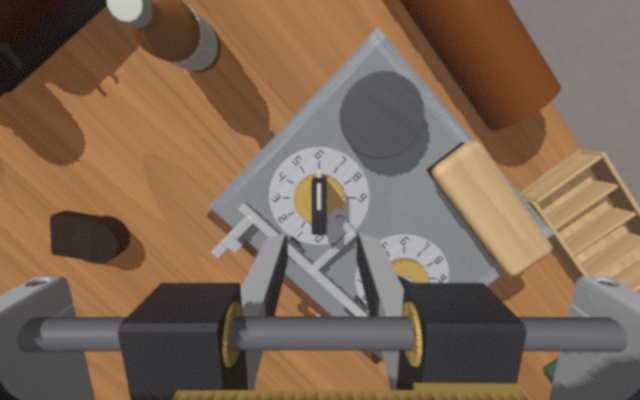

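The left pointer reads 6, at (319,155). Now the right dial.

```bash
python3 -m handwheel '[{"travel":[-9.3,8.8,1.4],"roll":-62.4,"grip":0.45},{"travel":[-9.3,8.8,1.4],"roll":-62.4,"grip":0.45},{"travel":[-9.3,8.8,1.4],"roll":-62.4,"grip":0.45},{"travel":[-9.3,8.8,1.4],"roll":-62.4,"grip":0.45},{"travel":[-9.3,8.8,1.4],"roll":-62.4,"grip":0.45},{"travel":[-9.3,8.8,1.4],"roll":-62.4,"grip":0.45},{"travel":[-9.3,8.8,1.4],"roll":-62.4,"grip":0.45},{"travel":[-9.3,8.8,1.4],"roll":-62.4,"grip":0.45},{"travel":[-9.3,8.8,1.4],"roll":-62.4,"grip":0.45},{"travel":[-9.3,8.8,1.4],"roll":-62.4,"grip":0.45},{"travel":[-9.3,8.8,1.4],"roll":-62.4,"grip":0.45}]'; python3 - <<'E'
from h import *
im,d,g=grab('wrist');save(im,'w4')
v,u=np.mgrid[0:400,0:640];P=px2w(g,u,v,d);P[d==0]=np.nan
c=(.6686,-.0135)
m=(P[...,2]>.150)&(P[...,2]<.162)&(np.hypot(P[...,0]-c[0],P[...,1]-c[1])<.035)
q=P[m];r=cv2.minAreaRect((q[:,:2]*1000).astype(np.float32));print(m.sum(),np.median(q[:,2]),r)
rows([r[0][0]/1000,r[0][1]/1000,.147],112)
print(robot.read_state()['q'])
E
```

```text
clock: 6.88
ee_pos: [0.6653, -0.0133, 0.2428]
orientation: [0.56, 0.828, -0.0, -0.0]
contact_force: [0.1, 0.3, 0.1]
opening: 0.0422
951 0.15722657599440287 ((668.7037963867188, -13.48712158203125), (14.022174835205078, 49.15471649169922), 21.817768096923828)
travel [-0.15  0.31  9.58] roll -0.15396119544055864 xang 111.85
[-0.51340379  0.44882405  0.60646464  1.63277453 -0.2746694   1.14748354
  0.54194378]
```

View pics/w4.png

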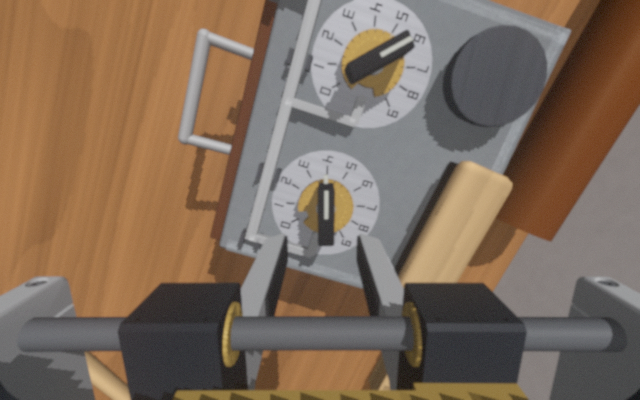

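The left pointer stays at 6 (413,38), and the right knob at (326,212) is aligned with the jaws. Descend and grip.

```bash
python3 -m handwheel '[{"travel":[-0.1,0.3,3],"roll":-0.2,"grip":0.45},{"travel":[-0.1,0.3,6],"roll":-0.2,"grip":0.45},{"travel":[-0.1,0.3,9.5],"roll":-0.2,"grip":0.45},{"travel":[-0.1,0.3,9.5],"roll":-0.2,"grip":0.45},{"travel":[-0.1,0.3,9.5],"roll":-0.2,"grip":0.45},{"travel":[-0.1,0.3,9.5],"roll":-0.2,"grip":0},{"travel":[-0.1,0.3,9.5],"roll":-0.2,"grip":0},{"travel":[-0.1,0.3,9.5],"roll":-0.2,"grip":0},{"travel":[-0.1,0.3,9.5],"roll":-0.2,"grip":0},{"travel":[-0.1,0.3,9.5],"roll":-0.2,"grip":0},{"travel":[-0.1,0.3,9.5],"roll":-0.2,"grip":0},{"travel":[-0.1,0.3,9.5],"roll":-0.2,"grip":0}]'; python3 -c "
from h import *
s=robot.read_state();print(s['contact_force'],s['torque'],s['opening'],s['q'])
rows([.6687,-.0135,.147],112)"
```

```text
clock: 7.93
ee_pos: [0.6689, -0.0131, 0.1495]
orientation: [0.557, 0.83, 0.0, 0.0]
contact_force: [-3.9, -0.1, 8.6]
opening: 0.0141
[-3.91306716 -0.14855585  8.60907476] [-0.13161253  1.16349732 -0.00348226] 0.014105557948185457 [-0.4767876   0.54199201  0.56115259  1.71197216 -0.33625306  0.98457255
  0.59620944]
travel [-0.03 -0.03  0.25] roll 0.23990042339201523 xang 112.24
```

```bash
python3 -m handwheel '[{"travel":[0,0,-0.1],"roll":-3,"grip":0},{"travel":[0,0,-0.1],"roll":-6,"grip":0},{"travel":[0,0,-0.1],"roll":-9,"grip":0},{"travel":[0,0,-0.1],"roll":-12,"grip":0},{"travel":[0,0,-0.1],"roll":-15,"grip":0},{"travel":[0,0,-0.1],"roll":-18,"grip":0},{"travel":[0,0,-0.1],"roll":-21,"grip":0},{"travel":[0,0,-0.1],"roll":-24,"grip":0},{"travel":[0,0,-0.1],"roll":-24,"grip":0}]'; cat > chk.py <<'E'
from h import *
import sys,os
n=sys.argv[1]
s=robot.read_state();a=rows([.6687,-.0135,.148])
M=T();ang=np.degrees(np.arctan2(M[1,0],M[0,0]))
print('F',s['contact_force'].round(2),'tau',s['torque'].round(3),'theta_r',np.radians(225-(ang-4.5)).round(3))
im,d,g=grab('wrist');save(im,'k'+n)
t,dt,gt=grab('top');crop=cv2.resize(t[115:235,265:390],(625,600),interpolation=cv2.INTER_CUBIC)
out=np.zeros((600,800,3),np.uint8)
out[:250,:400]=cv2.resize(im,(400,250),interpolation=cv2.INTER_AREA)
out[:,400:]=cv2.resize(crop,(400,600))
out[250:500,:400]=cv2.resize(im[0:250],(400,250))
save(out,'c'+n)
E
python3 chk.py 1
```

```text
clock: 8.68
ee_pos: [0.6683, -0.0135, 0.1496]
orientation: [0.372, 0.928, -0.0, -0.0]
contact_force: [-3.0, -2.0, 0.3]
opening: 0.0141
travel [-0.03  0.03  0.16] roll None xang 136.38
F [-2.96 -1.96  0.32] tau [-0.484  0.91   0.113] theta_r 1.625
```

View pics/c1.png

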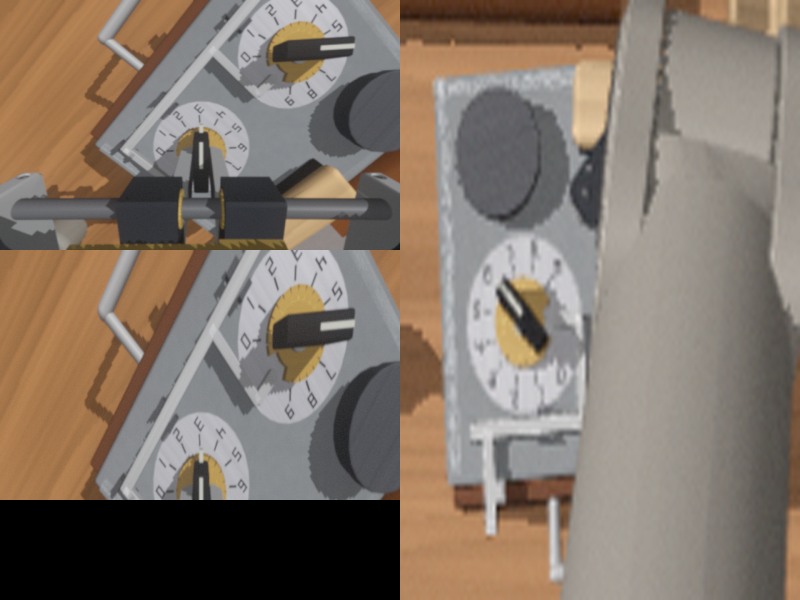

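```bash
cat > chk.py <<'E'
from h import *
import sys
n=sys.argv[1]
s=robot.read_state()
M=T();ang=np.degrees(np.arctan2(M[1,0],M[0,0]))
print('F',s['contact_force'].round(2),'tau',s['torque'].round(3),'ang',ang.round(2),'theta_r',np.radians(225-(ang-4.5)).round(3),'pos',s['ee_pos'].round(4))
im,d,g=grab('wrist');save(im,'k'+n)
v,u=np.mgrid[0:400,0:640];P=px2w(g,u,v,d);P[d==0]=np.nan
y=np.radians(4.5);ex=np.array([np.cos(y),np.sin(y)]);ey=np.array([-np.sin(y),np.cos(y)])
o=(np.array([.6588,.1157])+np.array([.6687,-.0135]))/2+.03*ex
X=(P[...,:2]-o)@ex*1000;Y=(P[...,:2]-o)@ey*1000
m=(P[...,2]>.1165)&(P[...,2]<.130)&(X<-35)&(X>-75)&(Y>-10)&(Y<45)
print('left arm n',m.sum(),'Y pct',np.nanpercentile(Y[m],[10,50,90]).round(1) if m.sum() else None)
t,dt,gt=grab('top')
P=px2w(gt,u,v,dt);P[dt==0]=np.nan
X=(P[...,:2]-o)@ex*1000;Y=(P[...,:2]-o)@ey*1000
m=(P[...,2]>.113)&(P[...,2]<.13)&(X<-88)&(Y>60)&(X>-150)
print('bar end top n',m.sum(),'Ymed/max',np.nanmedian(Y[m]).round(1),np.nanmax(Y[m]).round(1))
out=np.zeros((600,800,3),np.uint8)
out[:250,:400]=cv2.resize(im,(400,250),interpolation=cv2.INTER_AREA)
crop=t[115:235,265:315]
out[:,400:650]=cv2.resize(crop,(250,600),interpolation=cv2.INTER_CUBIC)
save(out,'c'+n)
E
python3 -m handwheel '[{"travel":[0,0,0],"roll":-1,"grip":0},{"travel":[0,0,0],"roll":-2,"grip":0},{"travel":[0,0,0],"roll":-3,"grip":0},{"travel":[0,0,0],"roll":-3,"grip":0}]'
python3 chk.py 2
```

```text
clock: 9.12
ee_pos: [0.6682, -0.0136, 0.1496]
orientation: [0.349, 0.937, -0.0, -0.0]
contact_force: [-6.1, -1.9, 2.0]
opening: 0.0139
F [-6.1  -1.88  1.99] tau [-0.727  1.397 -0.046] ang 139.16 theta_r 1.577 pos [ 0.6682 -0.0136  0.1496]
left arm n 1156 Y pct [11.4 15.1 19. ]
bar end top n 137 Ymed/max 95.8 113.0
```

```bash
python3 -m handwheel '[{"travel":[0,0,0],"roll":-1,"grip":0},{"travel":[0,0,0],"roll":-2,"grip":0},{"travel":[0,0,0],"roll":-3,"grip":0},{"travel":[0,0,0],"roll":-3,"grip":0}]'
python3 chk.py 3
```

```text
clock: 9.55
ee_pos: [0.6682, -0.0136, 0.1496]
orientation: [0.324, 0.946, -0.0, -0.001]
contact_force: [-6.1, -2.7, 2.5]
opening: 0.014
F [-6.15 -2.7   2.53] tau [-0.688  1.469 -0.008] ang 142.16 theta_r 1.524 pos [ 0.6682 -0.0136  0.1496]
left arm n 1148 Y pct [11.4 15.2 19.1]
bar end top n 135 Ymed/max 95.8 125.7
```

```bash
python3 -m handwheel '[{"travel":[0,0,0],"roll":-1,"grip":0},{"travel":[0,0,0],"roll":-2,"grip":0},{"travel":[0,0,0],"roll":-3,"grip":0},{"travel":[0,0,0],"roll":-3,"grip":0}]'
python3 chk.py 4
```

```text
clock: 9.98
ee_pos: [0.6681, -0.0137, 0.1496]
orientation: [0.299, 0.954, -0.0, -0.001]
contact_force: [-6.9, -2.3, 2.7]
opening: 0.0139
F [-6.87 -2.25  2.71] tau [-0.779  1.556 -0.023] ang 145.16 theta_r 1.472 pos [ 0.6681 -0.0137  0.1496]
left arm n 1150 Y pct [11.3 15.  19. ]
bar end top n 136 Ymed/max 95.7 134.4
```

```bash
python3 -m handwheel '[{"travel":[0,0,0],"roll":-1,"grip":0},{"travel":[0,0,0],"roll":-2,"grip":0},{"travel":[0,0,0],"roll":-3,"grip":0},{"travel":[0,0,0],"roll":-3,"grip":0}]'
python3 chk.py 5
```

```text
clock: 10.42
ee_pos: [0.6681, -0.0138, 0.1496]
orientation: [0.274, 0.962, -0.0, -0.001]
contact_force: [-6.7, -3.7, 3.1]
opening: 0.0136
F [-6.69 -3.66  3.1 ] tau [-0.803  1.656 -0.092] ang 148.15 theta_r 1.42 pos [ 0.6681 -0.0138  0.1496]
left arm n 1148 Y pct [11.2 14.9 19. ]
bar end top n 137 Ymed/max 95.8 123.0
```

```bash
python3 -m handwheel '[{"travel":[0,0,0],"roll":-1,"grip":0},{"travel":[0,0,0],"roll":-2,"grip":0},{"travel":[0,0,0],"roll":-3,"grip":0},{"travel":[0,0,0],"roll":-3,"grip":0}]'
python3 chk.py 6
```

```text
clock: 10.85
ee_pos: [0.668, -0.0139, 0.1496]
orientation: [0.249, 0.968, -0.001, -0.001]
contact_force: [-6.7, -3.8, 2.8]
opening: 0.0137
F [-6.67 -3.75  2.83] tau [-0.892  1.664 -0.004] ang 151.15 theta_r 1.367 pos [ 0.668  -0.0139  0.1496]
left arm n 1154 Y pct [11.6 15.2 19.4]
bar end top n 141 Ymed/max 95.9 113.1
```

View pics/c6.png

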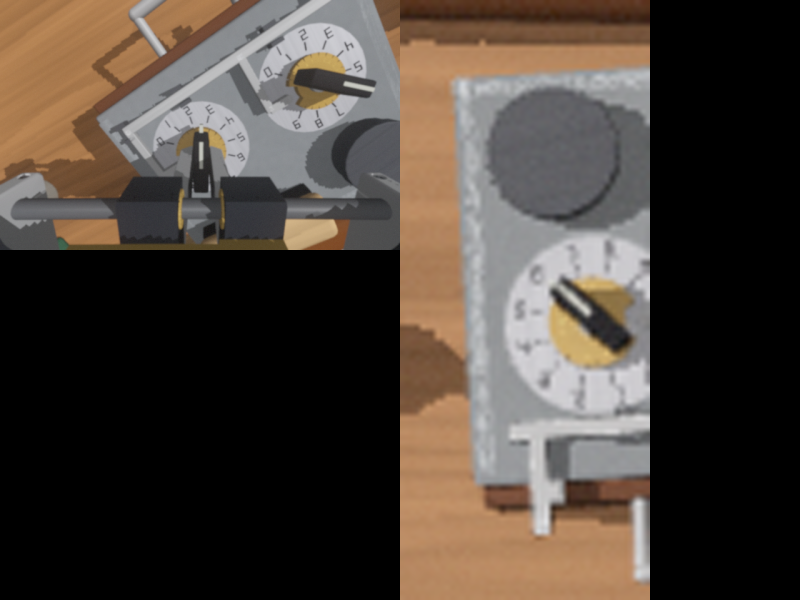

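The bar is unmoved and the right pointer is between 3 and 2 at (200,140). I'll continue in small steps.

```bash
python3 -m handwheel '[{"travel":[0,0,0],"roll":-1,"grip":0},{"travel":[0,0,0],"roll":-2,"grip":0},{"travel":[0,0,0],"roll":-3,"grip":0},{"travel":[0,0,0],"roll":-3,"grip":0}]'
python3 chk.py 7
```

```text
clock: 11.28
ee_pos: [0.668, -0.014, 0.1496]
orientation: [0.224, 0.975, -0.001, -0.001]
contact_force: [-7.4, -3.6, 3.9]
opening: 0.014
F [-7.39 -3.63  3.93] tau [-0.976  1.677  0.002] ang 154.15 theta_r 1.315 pos [ 0.668  -0.014   0.1496]
left arm n 1167 Y pct [12.5 16.1 20.5]
bar end top n 135 Ymed/max 97.1 113.2
```

The bar seems to have moved about 1 mm, so I'll take smaller steps.

```bash
python3 -m handwheel '[{"travel":[0,0,0],"roll":-1,"grip":0},{"travel":[0,0,0],"roll":-1.5,"grip":0},{"travel":[0,0,0],"roll":-1.5,"grip":0}]'
python3 chk.py 8
```

```text
clock: 11.63
ee_pos: [0.668, -0.014, 0.1496]
orientation: [0.211, 0.977, -0.001, -0.001]
contact_force: [-7.7, -4.4, 4.3]
opening: 0.0137
F [-7.72 -4.38  4.27] tau [-0.987  1.72   0.073] ang 155.62 theta_r 1.289 pos [ 0.668  -0.014   0.1496]
left arm n 1167 Y pct [13.  16.7 41. ]
bar end top n 141 Ymed/max 97.1 119.8
```

```bash
python3 -m handwheel '[{"travel":[0,0,0],"roll":-1,"grip":0},{"travel":[0,0,0],"roll":-1.5,"grip":0},{"travel":[0,0,0],"roll":-1.5,"grip":0}]'
python3 chk.py 9
```

```text
clock: 11.98
ee_pos: [0.668, -0.014, 0.1496]
orientation: [0.198, 0.98, -0.001, -0.001]
contact_force: [-7.5, -4.4, 2.8]
opening: 0.0135
F [-7.53 -4.4   2.8 ] tau [-1.041  1.743  0.031] ang 157.12 theta_r 1.263 pos [ 0.668  -0.014   0.1496]
left arm n 1170 Y pct [14.3 17.9 40.6]
bar end top n 143 Ymed/max 98.5 122.4
```

```bash
python3 -m handwheel '[{"travel":[0,0,0],"roll":-1,"grip":0},{"travel":[0,0,0],"roll":-1.5,"grip":0},{"travel":[0,0,0],"roll":-1.5,"grip":0}]'
python3 chk.py 10
```

```text
clock: 12.33
ee_pos: [0.668, -0.0141, 0.1496]
orientation: [0.186, 0.983, -0.001, -0.001]
contact_force: [-7.1, -4.3, 3.1]
opening: 0.0138
F [-7.07 -4.33  3.11] tau [-1.151  1.817  0.045] ang 158.62 theta_r 1.237 pos [ 0.668  -0.0141  0.1496]
left arm n 1206 Y pct [16.4 20.  24.8]
bar end top n 146 Ymed/max 100.5 126.4
```

View pics/c10.png

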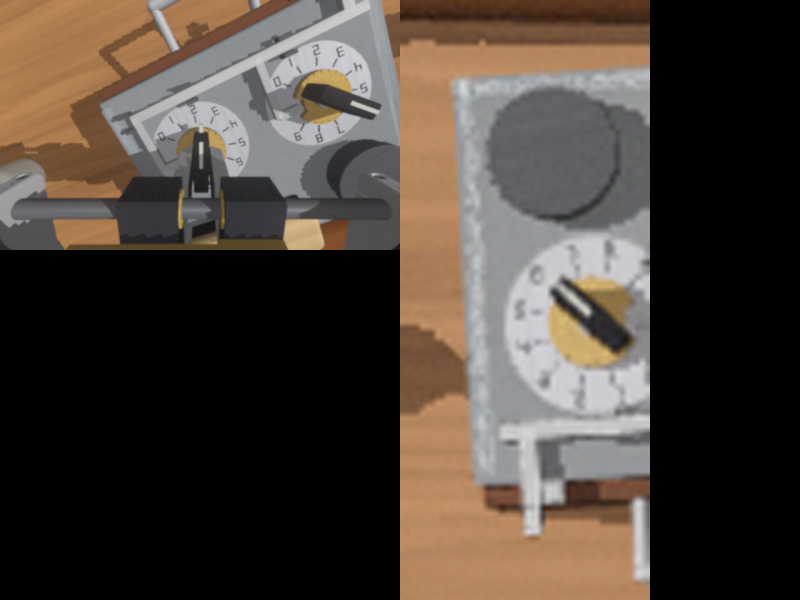

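View pics/k10.png

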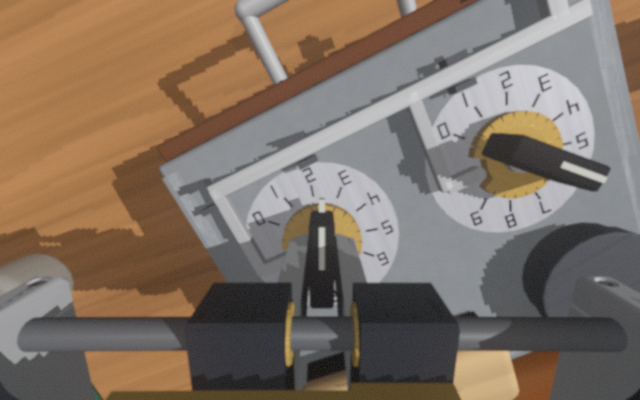

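The bar has clearly moved about 5 mm, and in the top view its tab has shifted left to (530,530). I'll wait without turning to see whether it is still sliding.

```bash
python3 -m handwheel '[{"travel":[0,0,0],"roll":0,"grip":0},{"travel":[0,0,0],"roll":0,"grip":0},{"travel":[0,0,0],"roll":0,"grip":0}]'
python3 chk.py 11
```

```text
clock: 12.68
ee_pos: [0.668, -0.0141, 0.1496]
orientation: [0.186, 0.983, -0.001, -0.001]
contact_force: [-7.3, -5.2, 4.8]
opening: 0.0137
F [-7.28 -5.17  4.83] tau [-1.095  1.785  0.074] ang 158.58 theta_r 1.238 pos [ 0.668  -0.0141  0.1496]
left arm n 1201 Y pct [16.4 20.  25.3]
bar end top n 150 Ymed/max 99.9 119.0
```

Static, so the bar's travel follows the dial (a sloped flank). Another small step.

```bash
python3 -m handwheel '[{"travel":[0,0,0],"roll":-1,"grip":0},{"travel":[0,0,0],"roll":-1.5,"grip":0},{"travel":[0,0,0],"roll":-1.5,"grip":0}]'
python3 chk.py 12
```

```text
clock: 13.03
ee_pos: [0.668, -0.0141, 0.1496]
orientation: [0.173, 0.985, -0.001, -0.001]
contact_force: [-7.9, -5.2, 3.4]
opening: 0.014
F [-7.9  -5.21  3.4 ] tau [-1.114  1.753  0.03 ] ang 160.12 theta_r 1.211 pos [ 0.668  -0.0141  0.1496]
left arm n 1243 Y pct [18.3 22.  26.6]
bar end top n 149 Ymed/max 101.5 120.9
```

```bash
python3 -m handwheel '[{"travel":[0,0,0],"roll":-1,"grip":0},{"travel":[0,0,0],"roll":-1.5,"grip":0},{"travel":[0,0,0],"roll":-1.5,"grip":0}]'
python3 chk.py 13
```

```text
clock: 13.38
ee_pos: [0.668, -0.0142, 0.1496]
orientation: [0.16, 0.987, -0.001, -0.001]
contact_force: [-7.6, -5.8, 4.5]
opening: 0.0136
F [-7.58 -5.84  4.53] tau [-1.098  1.861 -0.013] ang 161.61 theta_r 1.185 pos [ 0.668  -0.0142  0.1496]
left arm n 1244 Y pct [18.5 22.3 26.8]
bar end top n 151 Ymed/max 101.6 134.4
```

```bash
python3 -m handwheel '[{"travel":[0,0,0],"roll":-0.5,"grip":0},{"travel":[0,0,0],"roll":-1,"grip":0},{"travel":[0,0,0],"roll":-1,"grip":0}]'
python3 chk.py 14
```

```text
clock: 13.73
ee_pos: [0.6679, -0.0142, 0.1496]
orientation: [0.151, 0.989, -0.001, -0.001]
contact_force: [-8.2, -5.3, 3.9]
opening: 0.0139
F [-8.21 -5.33  3.9 ] tau [-1.191  1.839 -0.009] ang 162.61 theta_r 1.168 pos [ 0.6679 -0.0142  0.1496]
left arm n 1251 Y pct [18.6 22.3 26.9]
bar end top n 153 Ymed/max 102.0 130.7
```

View pics/k14.png

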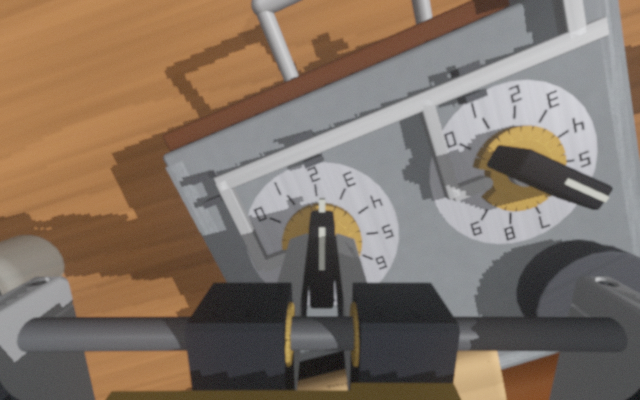

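The bar has levelled off at about +7–8 mm, with the pointer near 2. To confirm this is the real gate I'll feel for the stop in half-degree steps.

```bash
cat > tq.py <<'E'
from h import *
z=[]
for i in range(3):
    s=robot.read_state();z.append(s['torque'][2]);grab('wrist')
M=T();ang=np.degrees(np.arctan2(M[1,0],M[0,0]));print('tz',np.round(z,3),'ang',ang.round(2))
E
python3 -m handwheel '[{"travel":[0,0,0],"roll":-0.5,"grip":0},{"travel":[0,0,0],"roll":-1,"grip":0}]'; python3 tq.py
```

```text
clock: 14.0
ee_pos: [0.6679, -0.0142, 0.1496]
orientation: [0.143, 0.99, -0.001, -0.001]
contact_force: [-7.9, -5.5, 4.7]
opening: 0.0138
tz [-0.052 -0.038  0.013] ang 163.58
```

```bash
python3 -m handwheel '[{"travel":[0,0,0],"roll":-0.3,"grip":0},{"travel":[0,0,0],"roll":-0.5,"grip":0}]'; python3 tq.py
```

```text
clock: 14.32
ee_pos: [0.6679, -0.0142, 0.1496]
orientation: [0.138, 0.99, -0.001, -0.001]
contact_force: [-7.8, -5.5, 3.5]
opening: 0.0138
tz [-0.055 -0.004 -0.035] ang 164.07
```

```bash
python3 -m handwheel '[{"travel":[0,0,0],"roll":-0.5,"grip":0},{"travel":[0,0,0],"roll":-0.5,"grip":0}]'; python3 tq.py
```

```text
clock: 14.63
ee_pos: [0.6679, -0.0143, 0.1496]
orientation: [0.134, 0.991, -0.001, -0.001]
contact_force: [-8.1, -4.4, 3.4]
opening: 0.0135
tz [-0.049 -0.028 -0.002] ang 164.57
```

```bash
python3 -m handwheel '[{"travel":[0,0,0],"roll":-0.5,"grip":0},{"travel":[0,0,0],"roll":-0.5,"grip":0}]'; python3 tq.py
```

```text
clock: 14.95
ee_pos: [0.6679, -0.0143, 0.1496]
orientation: [0.13, 0.992, -0.001, -0.001]
contact_force: [-9.1, -4.9, 3.9]
opening: 0.014
tz [-0.046 -0.054 -0.042] ang 165.06
```

```bash
python3 -m handwheel '[{"travel":[0,0,0],"roll":-0.5,"grip":0},{"travel":[0,0,0],"roll":-0.5,"grip":0}]'; python3 tq.py
```

```text
clock: 15.27
ee_pos: [0.6679, -0.0143, 0.1496]
orientation: [0.125, 0.992, -0.001, -0.001]
contact_force: [-8.5, -4.9, 3.9]
opening: 0.0141
tz [-0.057 -0.122 -0.129] ang 165.56
```

```bash
python3 -m handwheel '[{"travel":[0,0,0],"roll":-0.2,"grip":0},{"travel":[0,0,0],"roll":-0.3,"grip":0}]'; python3 tq.py
```

```text
clock: 15.58
ee_pos: [0.6679, -0.0143, 0.1496]
orientation: [0.123, 0.992, -0.001, -0.001]
contact_force: [-8.4, -6.4, 3.0]
opening: 0.0137
tz [-0.193 -0.165 -0.134] ang 165.86
```

The torque climbs (−0.05 to −0.17) at about 165.5°, so that is the stop and this is the true gate. I'll back off 2° to unload it, then release and lift.

```bash
python3 -m handwheel '[{"travel":[0,0,0],"roll":1,"grip":0},{"travel":[0,0,0],"roll":2,"grip":0},{"travel":[0,0,0],"roll":2,"grip":0},{"travel":[0,0,0],"roll":2,"grip":0.45},{"travel":[0,0,0],"roll":2,"grip":0.45},{"travel":[0,0,0],"roll":2,"grip":0.45},{"travel":[0,0,0],"roll":2,"grip":0.45},{"travel":[0,0,-3],"roll":2,"grip":0.45},{"travel":[0,0,-7],"roll":2,"grip":0.45},{"travel":[0,0,-11],"roll":2,"grip":0.45},{"travel":[0,0,-15],"roll":2,"grip":0.45},{"travel":[0,0,-15],"roll":2,"grip":0.45}]'
python3 - <<'E'
from h import *
y=np.radians(4.5);ex=np.array([np.cos(y),np.sin(y)])
# handle: cabinet frame centre o, front at -0.12, bar 43 mm in front
o=(np.array([.6588,.1157])+np.array([.6687,-.0135]))/2+.03*ex
print('o',o,'handle guess',o-ex*(.12+.043))
im,d,g=grab('wrist');save(im,'w5')
rows([.52,.04,.25],94.5)
print(robot.read_state()['q'])
E
```

```text
clock: 16.73
ee_pos: [0.6716, -0.0133, 0.308]
orientation: [0.139, 0.99, 0.001, 0.005]
contact_force: [1.5, -0.6, 0.3]
opening: 0.0424
o [0.69365752 0.05345377] handle guess [0.53115999 0.04066494]
travel [15.99  0.94  5.32] roll 69.5349622499491 xang 164.03
[-0.35479924  0.37458462  0.38017645  1.54172465 -0.14483165  1.24572446
  1.33897491]
```

View pics/w5.png

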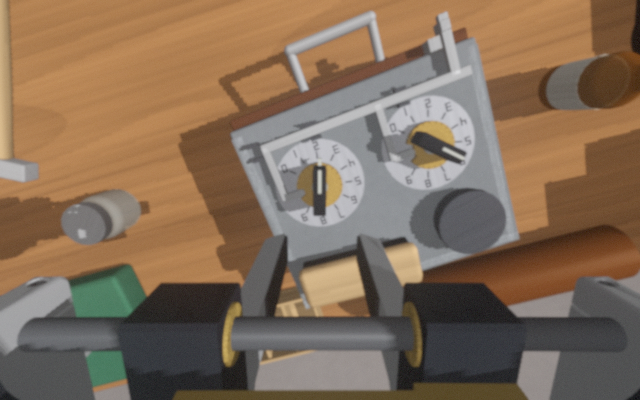

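The bar is in and both dials stand as set: left at 6 (464,158), right near 2 (319,165). The handle bar runs from (288,50) to (375,15). I'll measure it.

```bash
python3 - <<'E'
from h import *
im,d,g=grab('wrist')
v,u=np.mgrid[0:400,0:640];P=px2w(g,u,v,d);P[d==0]=np.nan
y=np.radians(4.5);ex=np.array([np.cos(y),np.sin(y)]);ey=np.array([-ex[1],ex[0]])
o=np.array([.69366,.05345])
X=(P[...,:2]-o)@ex*1000;Y=(P[...,:2]-o)@ey*1000
m=(P[...,2]>.095)&(P[...,2]<.12)&(X<-140)&(X>-190)&(abs(Y)<60)
q=P[m];print(m.sum(),q[:,2].max(),np.percentile(X[m],[2,10,25,50,75,98]),Y[m].min(),Y[m].max())
b=m&(X<np.percentile(X[m],2)+12)
print('bar X',X[b].mean(),'Y',Y[b].min(),Y[b].max(),'z',np.median(P[b][:,2]))
xc=(X[b].min()+X[b].max())/2; yc=(Y[b].min()+Y[b].max())/2
p=o+ex*xc/1000+ey*yc/1000;print('handle',p,xc,yc)
m=(P[...,2]>.05)&(X<-100)&(X>-145)&(abs(Y)<30);print('front face X',np.percentile(X[m],[1,50]))
rows([p[0],p[1],.25],94.5)
E
```

```text
1848 0.1110190078086854 [-180.01962381 -178.15975844 -175.34789688 -171.23092681 -163.5162724
 -142.08529352] -50.979349043455784 50.705527094724374
bar X -173.88287303549905 Y -50.979349043455784 50.705527094724374 z 0.10797917081058447
handle [0.51960712 0.03961441] -174.60186216398182 -0.13691097436570487
front face X [-131.02236498 -115.59266512]
travel [15.88  0.92  5.1 ] roll 69.55137406033376 xang 164.05
```

```bash
python3 -m handwheel '[{"travel":[15.9,0.9,3],"roll":69.5,"grip":0.43},{"travel":[15.9,0.9,3],"roll":69.5,"grip":0.43},{"travel":[15.9,0.9,3],"roll":69.5,"grip":0.43},{"travel":[15.9,0.9,3],"roll":69.5,"grip":0.43},{"travel":[15.9,0.9,3],"roll":69.5,"grip":0.43},{"travel":[15.9,0.9,3],"roll":69.5,"grip":0.43},{"travel":[15.9,0.9,3],"roll":69.5,"grip":0.43},{"travel":[15.9,0.9,3],"roll":69.5,"grip":0.43},{"travel":[15.9,0.9,3],"roll":69.5,"grip":0.43},{"travel":[15.9,0.9,3],"roll":69.5,"grip":0.43},{"travel":[15.9,0.9,3],"roll":69.5,"grip":0.43},{"travel":[15.9,0.9,3],"roll":69.5,"grip":0.43}]'
python3 - <<'E'
from h import *
rows([.5196,.0396,.103],94.5)
im,d,g=grab('wrist');save(im,'w6');print(robot.read_state()['q'])
E
```

```text
clock: 17.83
ee_pos: [0.518, 0.0395, 0.2687]
orientation: [0.677, 0.736, -0.001, -0.0]
contact_force: [0.9, 0.5, 0.1]
opening: 0.0407
travel [1.000e-02 1.800e-01 1.657e+01] roll 0.249488334209218 xang 94.75
[-0.64089858  0.13101464  0.49003074  1.91952971 -0.06849936  1.10830945
 -0.0403099 ]
```

View pics/w6.png

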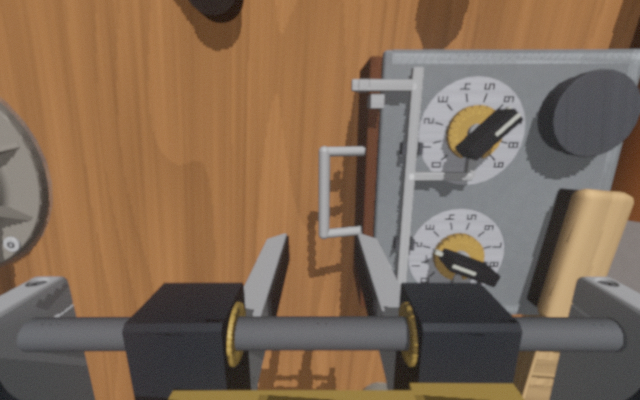

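The handle bar (323,192) lies between the fingers, and the tab (385,85) is clear of the lug (377,100). Descend and grip.

```bash
python3 -m handwheel '[{"travel":[0,0.2,4],"roll":0.2,"grip":0.43},{"travel":[0,0.2,8],"roll":0.2,"grip":0.43},{"travel":[0,0.2,11],"roll":0.2,"grip":0.43},{"travel":[0,0.2,14],"roll":0.2,"grip":0.43},{"travel":[0,0.2,16.5],"roll":0.2,"grip":0.43},{"travel":[0,0.2,16.5],"roll":0.2,"grip":0.43},{"travel":[0,0.2,16.5],"roll":0.2,"grip":0.43}]'
python3 -m handwheel '[{"travel":[0,0,0],"roll":0,"grip":0},{"travel":[0,0,0],"roll":0,"grip":0},{"travel":[0,0,0],"roll":0,"grip":0},{"travel":[0,0,0],"roll":0,"grip":0},{"travel":[0,0,0],"roll":0,"grip":0},{"travel":[0,0,0],"roll":0,"grip":0},{"travel":[0,0,0],"roll":0,"grip":0},{"travel":[0,0,0],"roll":0,"grip":0}]'
python3 - <<'E'
from h import *
M=T();y=np.radians(4.5);print(rows(M[:3,3]-.063*np.array([np.cos(y),np.sin(y),0])))
E
```

```text
clock: 18.47
ee_pos: [0.5198, 0.0391, 0.1039]
orientation: [0.679, 0.734, -0.001, -0.001]
contact_force: [0.2, 0.2, 0.2]
opening: 0.0405
clock: 19.13
ee_pos: [0.5199, 0.0396, 0.1051]
orientation: [0.68, 0.734, -0.0, -0.0]
contact_force: [-6.7, 0.4, 12.7]
opening: 0.011
travel [-0.01 -6.3   0.01] roll None xang 94.37
(array([-1.39353690e-02, -6.29998253e+00,  5.09481101e-03]), None)
```

```bash
python3 -m handwheel '[{"travel":[0,-0.2,-0.1],"roll":0,"grip":0},{"travel":[0,-0.4,-0.1],"roll":0,"grip":0},{"travel":[0,-0.6,-0.1],"roll":0,"grip":0},{"travel":[0,-0.8,-0.1],"roll":0,"grip":0}]'
```

```text
clock: 19.47
ee_pos: [0.5122, 0.039, 0.1053]
orientation: [0.68, 0.734, -0.0, 0.0]
contact_force: [2.9, 1.1, -13.4]
opening: 0.0111
```

```bash
python3 -m handwheel '[{"travel":[0,-0.5,0],"roll":0,"grip":0},{"travel":[0,-1,0],"roll":0,"grip":0},{"travel":[0,-1.6,0],"roll":0,"grip":0},{"travel":[0,-2.2,0],"roll":0,"grip":0},{"travel":[0,-2.8,0],"roll":0,"grip":0},{"travel":[0,-3.4,0],"roll":0,"grip":0},{"travel":[0,-4,0],"roll":0,"grip":0},{"travel":[0,-4.6,0],"roll":0,"grip":0},{"travel":[0,-5.2,0],"roll":0,"grip":0},{"travel":[0,-5.5,0],"roll":0,"grip":0},{"travel":[0,-5.5,0],"roll":0,"grip":0},{"travel":[0,-5.5,0],"roll":0,"grip":0}]'
```

```text
clock: 20.47
ee_pos: [0.4567, 0.0346, 0.1054]
orientation: [0.68, 0.733, -0.001, -0.001]
contact_force: [-2.8, 1.5, -13.5]
opening: 0.011
```

Drawn about 63 mm. Now release and lift.

```bash
python3 -m handwheel '[{"travel":[0,0,0],"roll":0,"grip":0.4},{"travel":[0,0,0],"roll":0,"grip":0.4},{"travel":[0,0,0],"roll":0,"grip":0.4},{"travel":[0,0,0],"roll":0,"grip":0.4},{"travel":[0,0,0],"roll":0,"grip":0.4},{"travel":[0,0,-3],"roll":0,"grip":0.4},{"travel":[0,0,-6],"roll":0,"grip":0.4},{"travel":[0,0,-10],"roll":0,"grip":0.4},{"travel":[0,0,-14],"roll":0,"grip":0.4},{"travel":[0,0,-18],"roll":0,"grip":0.4},{"travel":[0,0,-18],"roll":0,"grip":0.4},{"travel":[0,0,-18],"roll":0,"grip":0.4}]'
python3 - <<'E'
from h import *
im,d,g=grab('wrist');save(im,'w7');t,dt,gt=grab('top');save(t,'t7')
v,u=np.mgrid[0:400,0:640]
y=np.radians(4.5);ex=np.array([np.cos(y),np.sin(y)]);ey=np.array([-ex[1],ex[0]])
o=np.array([.69366,.05345])
for n,D,G in(('w',d,g),('t',dt,gt)):
    P=px2w(G,u,v,D);P[D==0]=np.nan
    X=(P[...,:2]-o)@ex*1000;Y=(P[...,:2]-o)@ey*1000
    m=(P[...,2]>.1165)&(P[...,2]<.130)&(X<-35)&(X>-75)&(Y>-10)&(Y<45)
    print(n,'arm',m.sum(),np.nanmedian(Y[m]))
    m=(P[...,2]>.1)&(P[...,2]<.115)&(X<-205)&(abs(Y)<60)
    if m.sum(): print(' handle X',X[m].min(),X[m].max())
E
```

```text
clock: 21.47
ee_pos: [0.4587, 0.035, 0.2876]
orientation: [0.68, 0.734, 0.002, 0.001]
contact_force: [-0.4, 0.1, -0.9]
opening: 0.0374
w arm 334 23.43842530520338
 handle X -244.0705453809993 -205.30927952001824
t arm 42 21.517842266820672
```

View pics/w7.png

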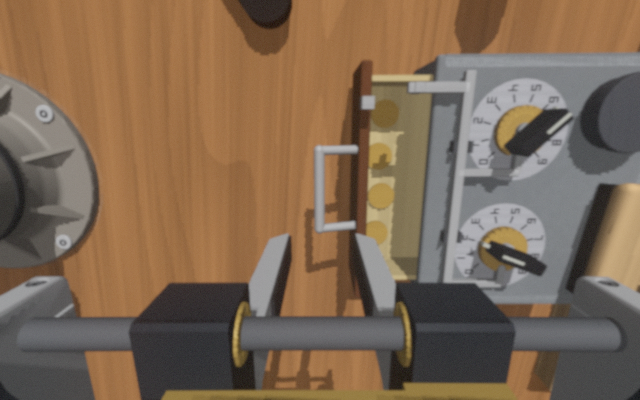

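View pics/t7.png

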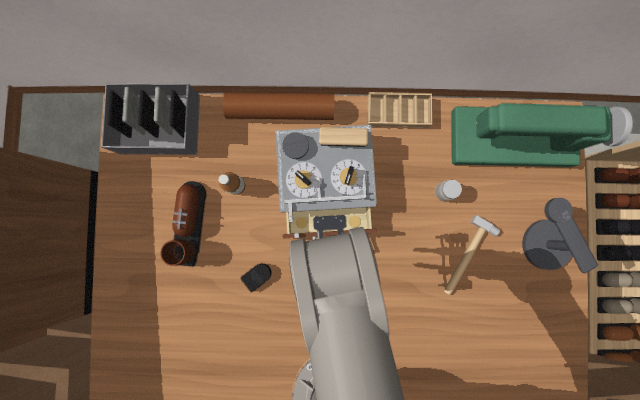

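The drawer stands open, with its front at (365,170) and the coins visible. The bar is in, and the bystanders are where they were in the first top picture. I'll hand it in.

```bash
python3 -c "
from station import order
print(order.finish_job())"
```

```text
the job is handed in; nothing more can be done
None
```

The cash drawer is unlocked and stands about 63 mm open, and I have handed the job in at about 21.6 s. No verdict was reported.

- **Left dial:** I set it to 6. The camera put the pointer at 49.6° against a target of 49.5°, and the locking bar had not moved at that point.
- **Right dial:** I turned it anticlockwise in 0.3–3° steps. The bar began to slide in at about 1.3 rad and was fully in at about 1.2 rad.
- **Stop:** The dial met its stop at about 1.12 rad, where the turning moment rose from about 0.05 to at most 0.19 N m. I then backed off 2° to unload it.
- **Drawer:** The drawer came out freely at about 3 N along the pull, and I let go and lifted clear.

The last pictures show the left dial still at 6 and the right dial at its gate near 2. The bar is in, and nothing around the cabinet has visibly moved.

Two readings were less exact:
- **Bar travel:** The wrist camera measured 7 to 8 mm, but the coarser top camera showed only about 6 mm. I took the flat reading and the firm stop as proof that the bar was fully in.
- **Turning moment:** It scattered by about 0.05–0.1 N m, so the drag itself was barely readable.

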